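Make up a test kit and a check-up kit

TASK

Make up the two kits from the loose stock on the table. The test kit goes into the grey tray with three bays: the flat test cassette lies in the plain bay, the capped sample tube lies between the low ribs of the ribbed bay, and the dropper bottle stands upright in the small square well; the check-up kit goes into the other grey tray: the thermometer lies in the large bay and the finger oximeter in the small bay. Set each thing flat on the floor of its bay, about in the middle and lined up with the tray, the same side up as now, and do not disturb the timer, the label roll or the stapler.

Things in the scene. Friction and masses are not known exactly. Their poses are not given: they have to be found in the camera images.
- test_tray: Fixed grey test kit tray, 149 x 164 mm (x, y), rim 11 mm, floor 3 mm up. Origin: underside centre. Bay centres (mm, tray axes): plain bay x 36.5, y 29 (70 x 100, far side); ribbed bay x -36.5, y 29 (70 x 100): 2 pairs of 5 mm high ribs along y, 38 mm clear apart, with a 40 mm gap for the fingers at mid-bay; well x 0, y -51.5 (45 x 45), solid lands beside it. Things lie along the tray's y axis.
- check_tray: Fixed grey check-up kit tray, 179 x 186 mm (x, y), rim 11 mm, floor 3 mm up. Origin: underside centre. Bay centres (mm, tray axes): large bay x 39, y 0 (95 x 180, far side); small bay x -49, y 0 (75 x 100), between two solid lands as high as the rim. Things lie along the tray's y axis.
- cassette_c (a point): White flat test cassette, 20 x 70 x 6 mm, lying flat on the table. Point: its centre, 3 mm above its underside. Its y axis runs along its length: grasp it across its width, along x. Its z axis points up. 
- tube_c (a point): White sample tube with a narrow blue cap, 14 mm thick, 72 mm long, lying on the table; it does not roll. Point: its centre, 7 mm above its underside. Its y axis runs along its length: grasp it across, along x. Its z axis points up. 
- dropper_c (a point): White dropper bottle with a pointed green cap, standing upright, 20 mm across, 64 mm high; the round body is the lower 40 mm. Point: on its axis half-way up, 32 mm above its underside. It can be grasped from any side. Its z axis points up. 
- oximeter_c (a point): Finger oximeter: rounded black and light grey clip, 33 x 60 x 30 mm, lying on its flat underside; it does not open. Point: its centre, 15 mm above its underside. Its y axis runs along its length: grasp it across, along x (33 mm). Its z axis points up. 
- thermometer_c (a point): White infrared thermometer lying on its side, 51 x 136 x 40 mm, head 40 mm wide at its -y end. Point: middle of the 30 mm wide handle near the balance point, 17 mm above its underside; from here it reaches 80 mm to -y (head), 56 to +y, 15 to -x, 27 to +x. y along its length, z up. Grasp the handle here, along x. It may lie either way round in its bay.
- timer_c (a point): White square timer with three buttons, 64 x 64 x 20 mm, lying between the trays. Point: its centre. To be left alone.
- label_roll_c (a point): Roll of white labels, 63 mm across, 25 mm high, lying flat behind the stock. Point: its centre. To be left alone.
- stapler_c (a point): Black stapler, 34 x 138 x 40 mm, to the right of the stock. Point: its centre. To be left alone.

How it is judged:
By the outcome, as a careful person would: the job done as asked, in the order asked, and still so for the second after the job is handed in, with the robot touching nothing.
It also fails if it takes over 128 s, if anything falls off the work surface, if the arm or the gripper's body presses on something with over 40 N, if the wrist force passes 120 N, or if a joint passes its speed limit or range.

ROBOT

A 6-joint arm with a two-finger parallel gripper is mounted at the origin on a cart in front of the work surface, level with it; the furniture and walls round the work are solid. World frame = base frame: x ahead of the robot, y to its left, z up, the work surface at z = 0. Lengths are in mm, angles in rad, forces in N, time in s.
With the tool pointing down it reaches from about 350 to 925 mm from the base axis. Payload 6.4 kg.
Tool frame: the origin (TCP) lies between the finger pads; the fingertips stand 22 mm ahead of it and the grasp point (between the pads) lies 3 mm ahead of it; z points along the fingers, y is the direction in which the jaws open and shut (so a half turn about z gives the same grasp; the last joint's range is limited). The gripper opens to 94 mm and grips with 3 to 60 N. Pads are 16 mm wide; open, the fingers measure 119 mm over their backs; the gripper's body (75 mm by 177 mm) begins 78 mm behind the grasp point.
Start: joints at [-1.524, 0.245, 1.558, -0, 1.339, -0.174], TCP at [142.361, -634.23, 227.455] pointing down, gripper open.
Joint ranges: [-3.13, 3.13], [-1.02, 2.26], [0.13, 2.54], [-0.95, 4.09], [0.21, 2.88], [-2.74, 2.74]. Speed limits (rad/s): [2.57, 2.57, 3.14, 3.14, 3.14, 3.14].

INTERFACE

Orientations are given as [roll, pitch, yaw] about the fixed x, y, z axes, in that order (R = Rz(yaw) Ry(pitch) Rx(roll)).
In Python, from station import manip gives the robot as it stands. Calls block until the motion is done:
- manip.move_to(position, orientation): joint-space move of the TCP to a pose.
- manip.servo_line(position, rot=None, rate=150): straight line of the TCP; rot=None keeps the orientation; rate is the mean speed in mm/s.
- manip.goto_joints(angles): joint-space move.
- manip.gripper_open() and manip.grasp(): open the fingers fully, or close them until they stop; the grip force is fixed at half the most.
- manip.hold(seconds).
- manip.solve_ik(position, orientation): joint angles nearest the present ones, or None.
- manip.camera(name): name is "side" or "top"; returns a dict with "frame" (420x560x3 uint8, red, green, blue), "fx", "fy", "cx", "cy" (pixels), "R" (3x3) and "t" (3): a world point X has camera coordinates R X + t. Camera axes: x right, y down, z forward; pixel columns grow to the right and rows downward; lengths in mm; the calibration is good to about 2 mm. A picture is of the moment at which its call begins. There is no depth.
A pose or a line that the arm cannot do raises manip.IKError and nothing moves.
- manip.hand_in(): hands the job in, once; it reports no verdict.
Trained networks look in the newest picture that a camera, given by its name, has taken for a name from the list of things; names that differ only in an ending like _2 or _b are one class to them, and where a whole thing is asked for, a point or a joint stands for the part that bears it (a point fixed in the world has none). Each returns a list of dicts, best first, with "conf" (0 to 1); they miss things now and then, are a little off and sometimes report something else, mostly with a low value. They report only what shows in the picture. A call takes as long as a camera call.
- manip.find_in(camera, target): "box" ([left, top, right, bottom] in pixels, round what is visible of it).
Readings, each from a call of its own:
- manip.read_t(): time.
- manip.read_joint_pos(): joint angles.
- manip.read_qd(): joint speeds.
- manip.read_tau(): joint torques, N m.
- manip.read_eef_pos(): TCP position.
- manip.read_tool_rot(): TCP orientation.
- manip.read_force(): force on the tool from outside, world axes, zero at the start.
- manip.read_torque(): the same for the moment, N m.
- manip.read_grip_width(): opening from 0.0 (shut) to 1.0 (fully open).
Only numpy, scipy, OpenCV 4.12 (cv2) and the standard library are available. Lean on these libraries where they do the work, as an engineer would, in place of code of your own. Each camera call takes 0.05 s, during which the arm holds its last target.

## Working session

There is one attempt and no reset: what is moved stays moved. The work goes in short steps, each a Python script; the robot and the scene stay as the last script left them, time stands still between calls to the robot, and variables do not carry over. Pictures are saved under pics/ and viewed, and the job is handed in when it is done.

```bash
mkdir -p pics; ls; python3 - <<'E'
from station import manip
import cv2
for n in("top","side"):
    c=manip.camera(n); cv2.imwrite(f"pics/{n}0.png",c["frame"][:,:,::-1]); print(n,c["fx"],c["fy"],c["cx"],c["cy"],c["R"],c["t"])
    for t in "test_tray check_tray cassette_c tube_c dropper_c oximeter_c thermometer_c timer_c label_roll_c stapler_c".split():
        print(t,[(([round(float(v)) for v in d["box"]]),round(d["conf"],2)) for d in manip.find_in(n,t)][:3])
E
```

```text
pics
top 441.1616107821139 441.1616107821139 284.71600194184856 205.86717933661316 [[ 0.02974884 -0.99955298 -0.00297487]
 [-0.98992865 -0.02905003 -0.13855452]
 [ 0.13840616  0.00706675 -0.99035034]] [ -91.18511603  593.43251566 1109.48598756]
test_tray [([122, 236, 189, 293], 0.85), ([241, 119, 268, 144], 0.39)]
check_tray [([310, 230, 391, 305], 0.83), ([120, 232, 189, 291], 0.54)]
cassette_c [([331, 175, 358, 191], 0.77)]
tube_c [([310, 230, 390, 305], 0.6), ([276, 173, 302, 183], 0.55)]
dropper_c [([120, 235, 186, 292], 0.44)]
oximeter_c [([243, 227, 265, 243], 0.82)]
thermometer_c [([202, 158, 252, 179], 0.6), ([247, 273, 276, 302], 0.47)]
timer_c [([246, 273, 277, 301], 0.94)]
label_roll_c [([243, 119, 266, 144], 0.83)]
stapler_c [([400, 186, 450, 209], 0.89), ([311, 229, 392, 304], 0.41)]
side 406.67186925192914 406.67186925192914 283.83074014955344 214.1255861406836 [[-0.93935732 -0.34290269 -0.00505642]
 [-0.18039394  0.50660847 -0.84309305]
 [ 0.2916605  -0.79105348 -0.53774394]] [550.59044123 208.18200376 832.6161287 ]
test_tray [([258, 316, 356, 411], 0.68)]
check_tray [([328, 194, 397, 236], 0.65), ([351, 255, 379, 279], 0.62)]
cassette_c [([282, 200, 293, 207], 0.53), ([295, 247, 317, 273], 0.4)]
tube_c []
dropper_c [([204, 291, 214, 317], 0.52)]
oximeter_c [([293, 250, 316, 272], 0.93)]
thermometer_c [([219, 240, 244, 287], 0.72)]
timer_c [([218, 242, 247, 285], 0.71), ([351, 253, 381, 281], 0.65)]
label_roll_c [([191, 225, 217, 250], 0.95)]
stapler_c [([312, 158, 321, 183], 0.7)]
```

```bash
python3 - <<'E'
import cv2
a=cv2.imread("pics/top0.png")[100:320,100:460]
cv2.imwrite("pics/topz.png",cv2.resize(a,(792,484),interpolation=cv2.INTER_CUBIC))
a=cv2.imread("pics/side0.png")[140:420,160:420]
cv2.imwrite("pics/sidez.png",cv2.resize(a,None,fx=2.1,fy=2.1,interpolation=cv2.INTER_CUBIC))
E
```

```text
(no output)
```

View pics/topz.png

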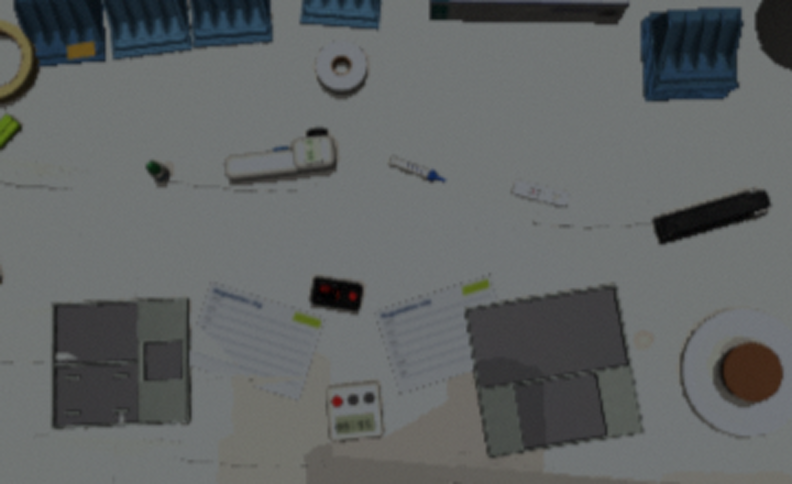

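View pics/sidez.png

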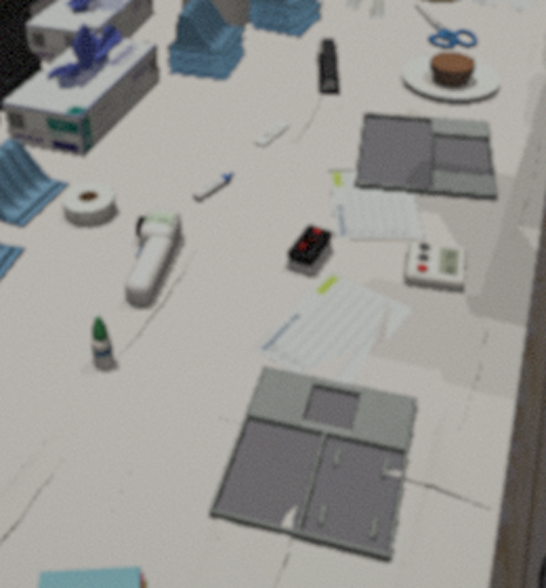

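View pics/top0.png

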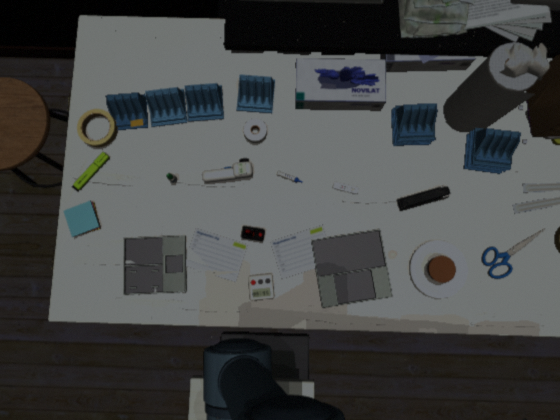

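Dim but clear view: tray edges, stock and obstacles are all visible. I'll average frames and look closely for exact poses.

```bash
python3 - <<'E'
from station import manip
import cv2,numpy as np,pickle
C={}
for n in("top","side"):
    cs=[manip.camera(n) for _ in range(12)]
    c=cs[0]; c["frame"]=np.mean([k["frame"].astype(float) for k in cs],0); C[n]=c
pickle.dump(C,open("c.pkl","wb")); print(manip.read_t())
def crop(n,l,t,r,b):
    a=C[n]["frame"][t:b,l:r,::-1]; lo,hi=np.percentile(a,1),np.percentile(a,99.7)
    a=np.clip((a-lo)/(hi-lo)*255,0,255).astype(np.uint8)
    s=min(380/(r-l),280/(b-t)); a=cv2.resize(a,None,fx=s,fy=s,interpolation=cv2.INTER_CUBIC)
    o=np.zeros((290,390,3),np.uint8); o[:a.shape[0],:a.shape[1]]=a; cv2.putText(o,f"{l},{t} s{s:.2f}",(5,285),0,.4,(0,255,255),1); return o
def sheet(f,L):
    o=[crop(*q) for q in L]; cv2.imwrite(f,np.vstack([np.hstack(o[:2]),np.hstack(o[2:])]))
sheet("pics/s1.png",[("top",325,168,365,198),("top",270,163,310,193),("top",160,165,190,189),("top",195,150,260,190)])
sheet("pics/s2.png",[("top",235,220,275,250),("top",115,228,195,300),("top",300,222,400,312),("top",240,268,282,306)])
sheet("pics/s3.png",[("side",275,193,305,213),("side",248,217,276,239),("side",195,287,222,320),("side",212,235,252,290)])
sheet("pics/s4.png",[("side",288,242,325,275),("side",255,310,362,410),("side",322,190,402,240),("side",345,250,387,280)])
E
```

```text
2.3
```

View pics/s1.png

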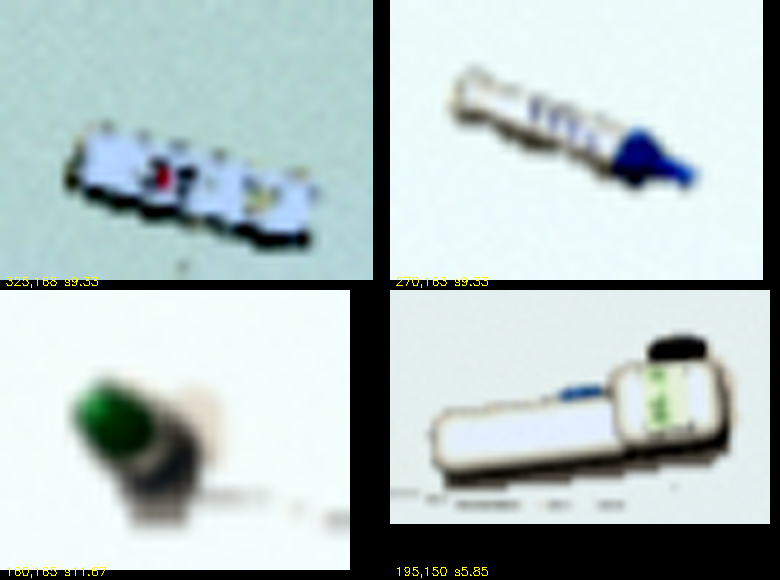

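View pics/s2.png

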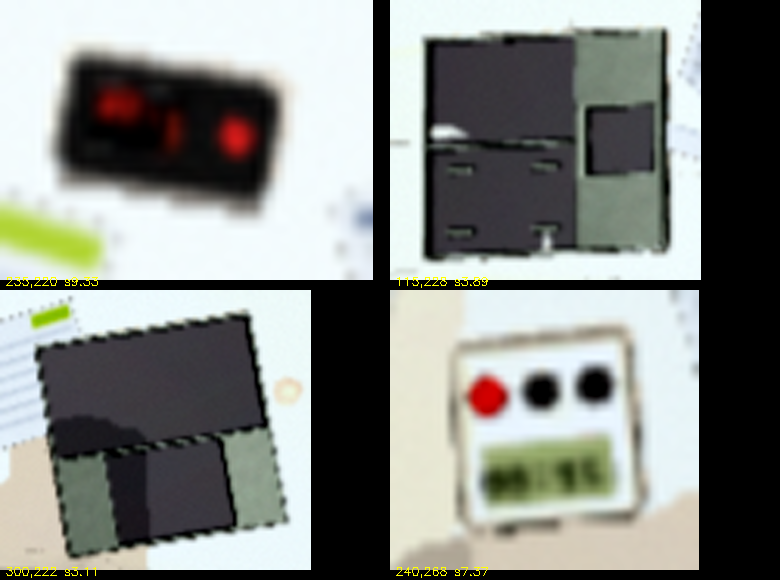

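View pics/s3.png

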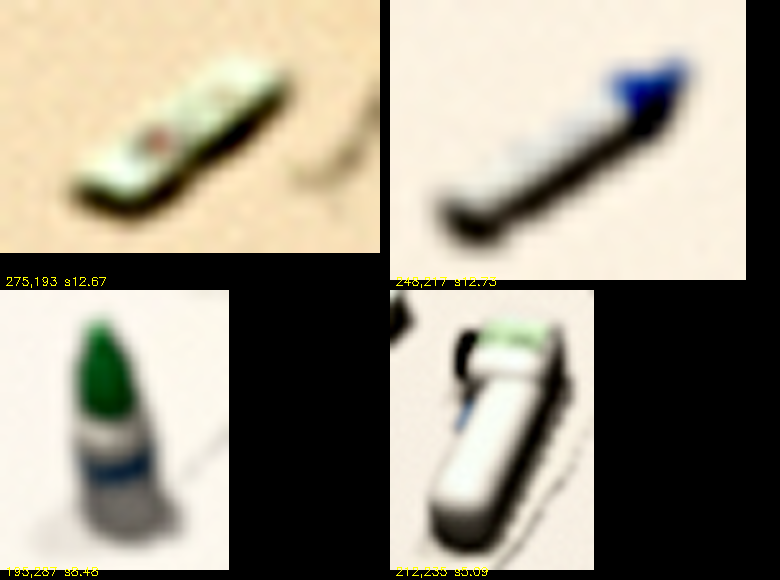

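View pics/s4.png

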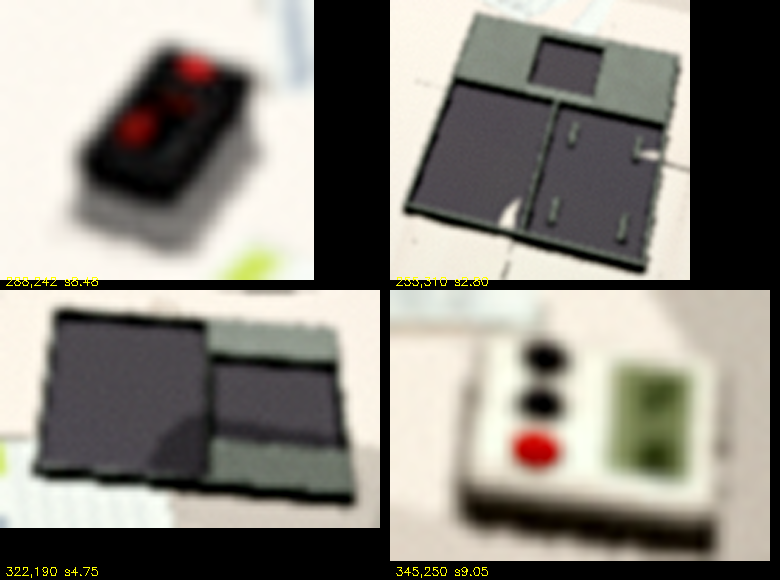

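```bash
cat > fit.py <<'E'
import numpy as np,cv2,pickle
from scipy.optimize import least_squares
def proj(c,X):
    p=np.asarray(X,float)@c["R"].T+c["t"]; return np.stack([c["fx"]*p[:,0]/p[:,2]+c["cx"],c["fy"]*p[:,1]/p[:,2]+c["cy"]],1)
def place(P,q):
    P=np.asarray(P,float); c,s=np.cos(q[2]),np.sin(q[2]); return np.stack([c*P[:,0]-s*P[:,1]+q[0],s*P[:,0]+c*P[:,1]+q[1],P[:,2]],1)
def tap(l,t,s,pts): return np.array([[l+(x+.5)/s-.5,t+(y+.5)/s-.5] for x,y in pts])
def fit(C,obs,q0):
    f=lambda q:np.concatenate([(proj(C[n],place(P,q))-uv).ravel() for n,P,uv in obs])
    r=least_squares(f,q0,x_scale=[10,10,.1],loss='soft_l1'); return r.x,np.round(f(r.x).reshape(-1,2),1)
def box(x0,x1,y0,y1,z): return [(x0,y0,z),(x1,y0,z),(x1,y1,z),(x0,y1,z)]
LOOPS={
"test_tray":[box(-74.5,74.5,-82,82,11),box(1.5,71.5,-21,79,11),box(-71.5,-1.5,-21,79,11),box(-22.5,22.5,-74,-29,11),box(-22.5,22.5,-74,-29,3)],
"check_tray":[box(-89.5,89.5,-93,93,11),box(-8.5,86.5,-90,90,11),box(-86.5,-11.5,-50,50,11),box(-86.5,-11.5,-50,50,3)],
"cassette":[box(-10,10,-35,35,6),box(-10,10,-35,35,0)],
"tube":[box(-7,7,-36,36,7)],
"oximeter":[box(-16.5,16.5,-30,30,30),box(-16.5,16.5,-30,30,0)],
"thermometer":[box(-15,15,-40,56,17),box(-15,27,-80,-40,20)],
"dropper":[[(10*np.cos(a),10*np.sin(a),z) for a in np.linspace(0,6.28,20)] for z in (0,40)]+[[(0,0,0),(0,0,64)]],
}
def view(C,n,name,q,pad=8,size=380,bright=True):
    L=[proj(C[n],place(l,q)) for l in LOOPS[name]]; a=np.vstack(L); l,t=np.floor(a.min(0)-pad).astype(int); r,b=np.ceil(a.max(0)+pad).astype(int)
    l,t=max(l,0),max(t,0)
    im=C[n]["frame"][t:b,l:r,::-1].astype(float); lo,hi=np.percentile(im,1),np.percentile(im,99.7); im=np.clip((im-lo)/(hi-lo)*255,0,255).astype(np.uint8)
    s=min(size/im.shape[1],280/im.shape[0]); im=cv2.resize(im,None,fx=s,fy=s,interpolation=cv2.INTER_CUBIC)
    for k in L: cv2.polylines(im,[np.round((k-[l,t]+.5)*s-.5).astype(int).reshape(-1,1,2)],True,(0,0,255),1)
    o=np.zeros((290,390,3),np.uint8); o[:im.shape[0],:im.shape[1]]=im[:290,:390]; cv2.putText(o,f"{name} {l},{t} s{s:.2f}",(5,287),0,.4,(0,255,255),1); return o
def sheet(f,C,L):
    cv2.imwrite(f,np.vstack([np.hstack([view(C,"top",n,q),view(C,"side",n,q)]) for n,q in L]))
E
cat > run1.py <<'E'
from fit import *
C=pickle.load(open("c.pkl","rb"))
Q={}
tt=box(-74.5,74.5,-82,82,11) # order (-,-),(+,-),(+,+),(-,+)
Q["test_tray"]=fit(C,[("top",tt,tap(115,228,3.89,[(277,250),(275,30),(35,38),(36,258)])),("side",tt,tap(255,310,2.8,[(290,55),(85,13),(14,210),(255,270)]))],[450,350,0])
ct=box(-89.5,89.5,-93,93,11)
Q["check_tray"]=fit(C,[("top",ct,tap(300,222,3.11,[(287,232),(249,22),(37,58),(70,266)])),("side",ct,tap(322,190,4.75,[(337,42),(57,20),(35,183),(355,212)]))],[450,-150,0])
k=box(-10,10,-35,35,6)
Q["cassette"]=fit(C,[("top",k,tap(325,168,9.33,[(305,235),(313,190),(88,128),(78,183)]))],[600,-150,0])
Q["tube"]=fit(C,[("top",[(0,-36,7),(0,36,7)],tap(270,163,9.33,[(305,178),(67,95)]))],[600,-0,0])
k=box(-16.5,16.5,-30,30,30)
Q["oximeter"]=fit(C,[("top",k,tap(235,220,9.33,[(258,200),(277,85),(80,60),(62,175)]))],[500,80,0])
Q["thermometer"]=fit(C,[("top",[(-15,56,17),(15,56,17),(-15,-80,20),(27,-80,20)],tap(195,150,5.85,[(52,183),(46,125),(338,165),(315,50)]))],[630,150,0])
Q["dropper"]=fit(C,[("top",[(0,0,62)],tap(160,165,11.67,[(90,120)])),("side",[(0,0,62),(0,-0,0)],tap(195,287,8.48,[(100,35),(130,235)]))],[630,290,0])
for n,(q,r) in Q.items(): print(n,np.round(q,3),r.tolist())
Q={n:v[0] for n,v in Q.items()}
pickle.dump(Q,open("q.pkl","wb"))
sheet("pics/a1.png",C,[(n,Q[n]) for n in("test_tray","check_tray")])
sheet("pics/a2.png",C,[(n,Q[n]) for n in("cassette","tube")])
sheet("pics/a3.png",C,[(n,Q[n]) for n in("oximeter","thermometer")])
E
python3 run1.py
```

```text
test_tray [4.33902e+02 2.66545e+02 7.30000e-02] [[-0.7, 0.2], [-0.8, -0.3], [-0.9, 0.3], [-1.6, 0.9], [0.4, -0.2], [-0.1, -0.5], [-0.8, -1.9], [0.3, -1.3]]
check_tray [ 4.40643e+02 -2.51879e+02  1.84000e-01] [[0.2, 0.5], [-0.2, 0.2], [-1.2, -0.6], [-0.6, 0.8], [0.2, -1.0], [-0.7, -1.0], [-0.6, -1.5], [0.5, -1.5]]
cassette [ 6.56236e+02 -2.36291e+02 -2.24000e-01] [[0.1, 1.3], [0.9, -0.9], [-0.1, -0.7], [-0.8, 0.5]]
tube [ 6.79521e+02 -8.39200e+01 -3.12000e-01] [[-0.2, -0.1], [0.2, 0.1]]
oximeter [ 5.22217e+02  7.88300e+00 -9.90000e-02] [[1.0, 0.2], [0.7, 0.0], [-0.9, -0.2], [-0.8, -0.0]]
thermometer [6.8322e+02 9.6084e+01 1.7200e-01] [[-0.8, 0.6], [-1.0, -0.3], [0.4, -3.6], [2.3, 0.9]]
dropper [664.844 232.451   0.   ] [[0.0, 0.1], [0.1, 0.7], [-0.2, -0.7]]
```

```bash
python3 -c "
from fit import *
C=pickle.load(open('c.pkl','rb'));Q=pickle.load(open('q.pkl','rb'))
sheet('pics/a4.png',C,[('dropper',Q['dropper'])])"
```

```text
(no output)
```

View pics/a1.png

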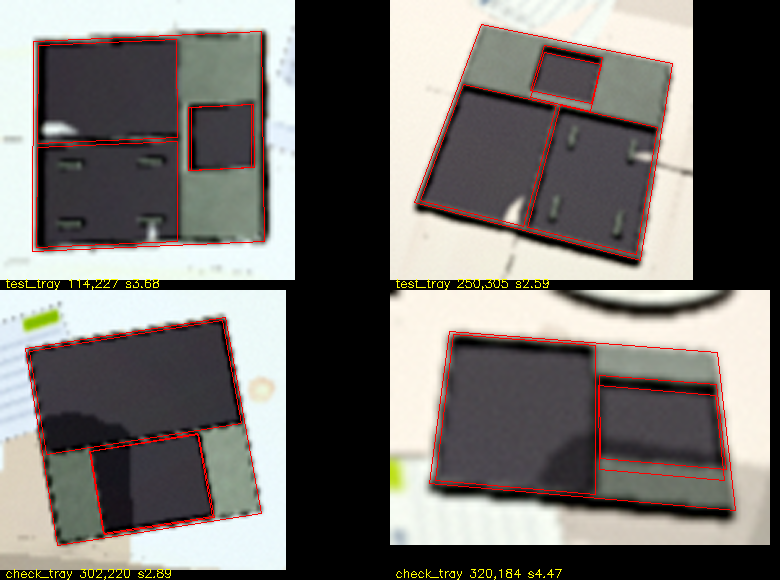

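View pics/a2.png

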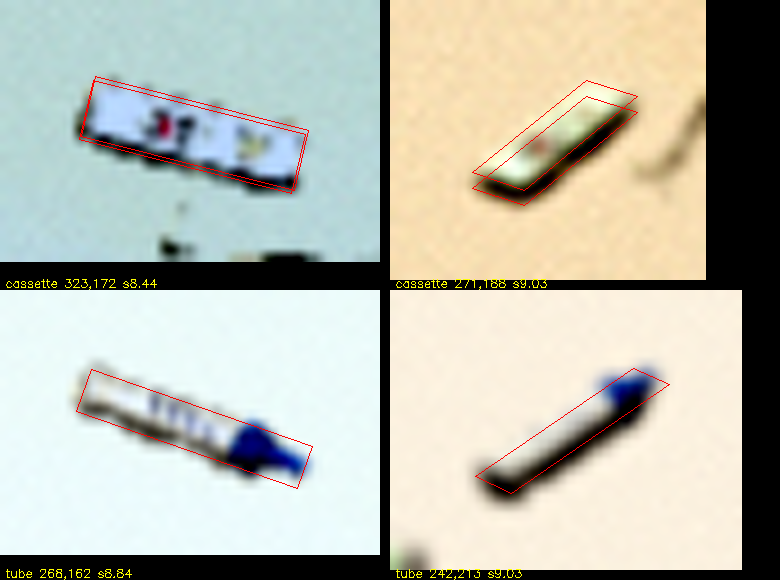

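View pics/a3.png

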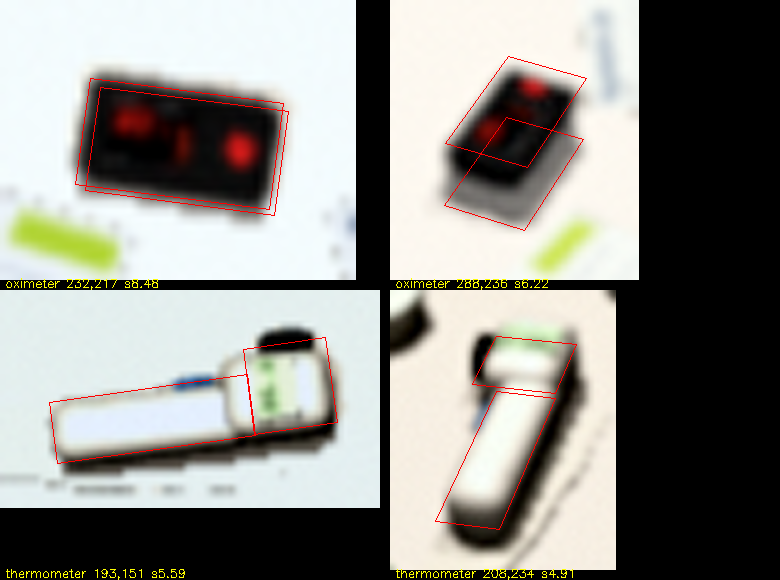

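View pics/a4.png

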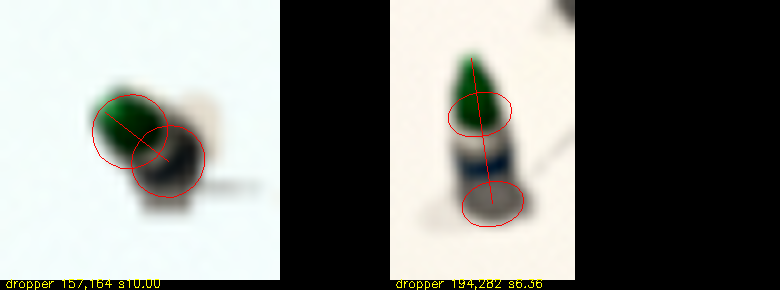

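```bash
cat > run2.py <<'E'
from fit import *
C=pickle.load(open("c.pkl","rb"));Q=pickle.load(open("q.pkl","rb"))
tt=box(-74.5,74.5,-82,82,11); ct=box(-89.5,89.5,-93,93,11)
well=box(-22.5,22.5,-74,-29,11)
Q["test_tray"],r1=fit(C,[("top",tt,tap(115,228,3.89,[(277,250),(275,30),(35,38),(36,258)])),("top",well,tap(115,228,3.89,[(265,174),(264,102),(195,105),(197,175)]))],[450,350,0])
Q["check_tray"],r2=fit(C,[("top",ct,tap(300,222,3.11,[(287,232),(249,22),(37,58),(70,266)]))],[450,-150,0])
d=[]
for n,P,uv in [("test_tray",tt,tap(255,310,2.8,[(290,55),(85,13),(14,210),(255,270)])),("check_tray",ct,tap(322,190,4.75,[(337,42),(57,20),(35,183),(355,212)]))]:
    e=uv-proj(C["side"],place(P,Q[n])); print(n,np.round(Q[n],3),np.round(e,1).tolist()); d.append(e)
d=np.vstack(d).mean(0); print("side off",d,r1.tolist(),r2.tolist())
C["side"]["cx"]+=d[0]; C["side"]["cy"]+=d[1]
pickle.dump(C,open("c2.pkl","wb"))
Q["thermometer"]=np.array([682,96,.147])
Q["dropper"],r=fit(C,[("top",[(0,0,62)],tap(160,165,11.67,[(90,110)])),("side",[(0,0,62),(0,-0,0)],tap(195,287,8.48,[(100,35),(130,235)]))],[630,290,0]); print(Q["dropper"],r)
pickle.dump(Q,open("q.pkl","wb"))
sheet("pics/b1.png",C,[(n,Q[n]) for n in("dropper","thermometer")])
sheet("pics/b2.png",C,[(n,Q[n]) for n in("test_tray","oximeter")])
E
python3 run2.py
```

```text
test_tray [4.34954e+02 2.64566e+02 7.00000e-02] [[-0.2, 1.0], [0.1, 1.4], [1.0, 3.2], [0.2, 2.5]]
check_tray [ 4.41389e+02 -2.53024e+02  1.85000e-01] [[-0.0, 1.2], [0.9, 1.2], [0.8, 1.7], [-0.3, 1.8]]
side off [0.30518586 1.74408796] [[0.0, -0.1], [0.0, -0.6], [-0.1, -0.2], [-0.9, 0.4], [-0.1, -0.6], [0.0, 0.7], [0.7, 0.6], [0.2, -0.2]] [[0.6, 0.2], [0.2, -0.1], [-0.7, -0.8], [-0.1, 0.5]]
[667.15143538 229.9055909    0.        ] [[ 1.1  0.1]
 [ 0.   1.3]
 [-0.3 -0.1]]
```

View pics/b1.png

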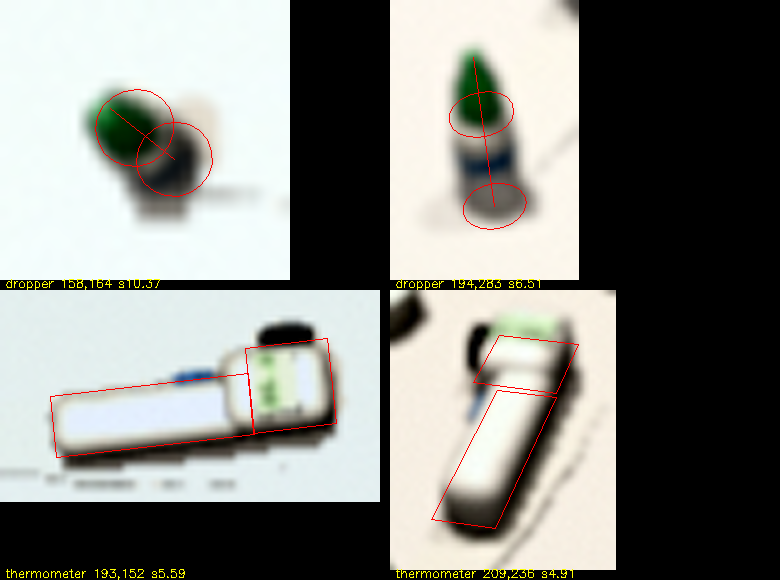

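View pics/b2.png

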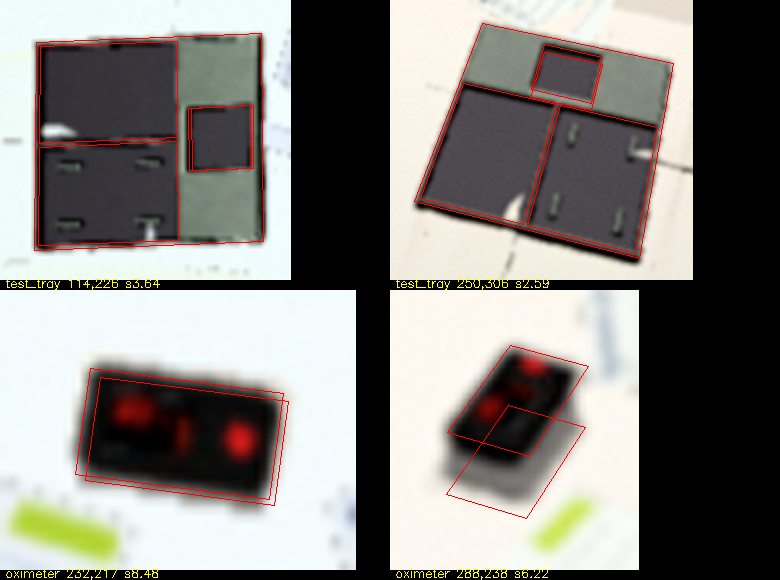

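```bash
cat > job.py <<'E'
from station import manip
import numpy as np,pickle,cv2
Q=pickle.load(open("q.pkl","rb"))
TIP=22
def rot(th,s): return [np.pi,0,th+s*np.pi/2]
def bay(tray,x,y):
    q=Q[tray]; c,s=np.cos(q[2]),np.sin(q[2]); return [q[0]+c*x-s*y,q[1]+s*x+c*y],q[2]
#name: tips above underside at pick, tips z at place, tray, bay xy
J={"cassette":(2.5,11.6,"test_tray",36.5,29),"tube":(4.5,11.6,"test_tray",-36.5,29),"dropper":(13,16,"test_tray",0,-51.5),
"thermometer":(10,13.2,"check_tray",32,9),"oximeter":(10,13.2,"check_tray",-49,0)}
def plan(n,s):
    p,pl,tr,x,y=J[n]; q=Q[n]; b,th=bay(tr,x,y)
    return q[:2],(q[2] if n!="dropper" else 0),p,b,th,pl
def snap(tag):
    for n in("top","side"): cv2.imwrite(f"pics/{tag}_{n}.png",manip.camera(n)["frame"][:,:,::-1])
def st(m): print(m,"t",round(manip.read_t(),2),"tcp",np.round(manip.read_eef_pos(),1),"w",round(float(manip.read_grip_width())*94,1),"F",np.round(manip.read_force(),1))
E
python3 - <<'E'
from job import *
for s in(1,-1):
  for n in J:
    a,tp,p,b,th,pl=plan(n,s)
    for xy,t in((a,tp),(b,th)):
      for z in(25,140):
        r=manip.solve_ik([*xy,z],rot(t,s)); print(s,n,np.round(xy),z,None if r is None else np.round(r,2))
print(manip.read_tool_rot())
E
```

```text
1 cassette [ 656. -236.] 25 [-0.51  0.58  1.52  0.    1.05 -0.28]
1 cassette [ 656. -236.] 140 [-0.51  0.43  1.49  0.    1.22 -0.28]
1 cassette [469. 296.] 25 [ 0.36  0.3   1.9  -0.    0.93  0.29]
1 cassette [469. 296.] 140 [ 0.36  0.12  1.87 -0.    1.15  0.29]
1 tube [680. -84.] 25 [-0.29  0.55  1.55 -0.    1.03  0.02]
1 tube [680. -84.] 140 [-0.29  0.41  1.52 -0.    1.21  0.02]
1 tube [397. 291.] 25 [ 0.4   0.17  2.06 -0.    0.9   0.33]
1 tube [397. 291.] 140 [ 0.4  -0.03  2.02 -0.    1.15  0.33]
1 dropper [667. 230.] 25 [ 0.17  0.59  1.49 -0.    1.05  0.17]
1 dropper [667. 230.] 140 [ 0.17  0.45  1.46 -0.    1.23  0.17]
1 dropper [439. 213.] 25 [ 0.22  0.17  2.07 -0.    0.9   0.15]
1 dropper [439. 213.] 140 [ 0.22 -0.04  2.04 -0.    1.15  0.15]
1 thermometer [682.  96.] 25 [-0.02  0.56  1.54 -0.    1.04 -0.17]
1 thermometer [682.  96.] 140 [-0.02  0.41  1.51  0.    1.22 -0.17]
1 thermometer [ 471. -238.] 25 [-0.68  0.25  1.97  0.    0.92 -0.87]
1 thermometer [ 471. -238.] 140 [-0.68  0.06  1.94  0.    1.15 -0.87]
1 oximeter [522.   8.] 25 [-0.2   0.24  1.99 -0.    0.92 -0.1 ]
1 ox
[... 329 characters left out ...]
1 tube [680. -84.] 25 None
-1 tube [680. -84.] 140 None
-1 tube [397. 291.] 25 None
-1 tube [397. 291.] 140 None
-1 dropper [667. 230.] 25 None
-1 dropper [667. 230.] 140 None
-1 dropper [439. 213.] 25 None
-1 dropper [439. 213.] 140 None
-1 thermometer [682.  96.] 25 None
-1 thermometer [682.  96.] 140 None
-1 thermometer [ 471. -238.] 25 [-0.68  0.25  1.97 -0.    0.92  2.27]
-1 thermometer [ 471. -238.] 140 [-0.68  0.06  1.94 -0.    1.15  2.27]
-1 oximeter [522.   8.] 25 None
-1 oximeter [522.   8.] 140 None
-1 oximeter [ 393. -262.] 25 [-0.83  0.13  2.11 -0.    0.9   2.13]
-1 oximeter [ 393. -262.] 140 [-0.83 -0.08  2.07 -0.    1.15  2.13]
[-3.14157558e+00 -9.28271072e-06  2.20812869e-01]
```

```bash
cat >> job.py <<'E'
def pick(n,up=80,rate=120):
    a,tp,p,b,th,pl=plan(n,1); z=p+TIP
    manip.move_to([*a,z+up],rot(tp,1)); st("above "+n)
    manip.servo_line([*a,z],rate=rate); st("down"); manip.grasp(); st("grasped")
    manip.servo_line([*a,z+up],rate=rate); st("up")
def put(n,up=80,rate=120,dx=0,dy=0):
    a,tp,p,b,th,pl=plan(n,1); z=pl+TIP
    manip.move_to([*b,z+up],rot(th,1)); st("over bay")
    manip.servo_line([*b,z+15],rate=rate); manip.servo_line([*b,z],rate=40); st("at place"); manip.gripper_open(); st("open")
    manip.servo_line([*b,z+up],rate=rate); st("clear")
E
python3 - <<'E'
from job import *
pick("cassette"); snap("p1")
E
python3 - <<'E'
import cv2
for n,(l,t,r,b) in{"top":(300,100,440,220),"side":(230,110,370,240)}.items():
    a=cv2.imread(f"pics/p1_{n}.png")[t:b,l:r]; cv2.imwrite(f"pics/p1_{n}z.png",cv2.resize(a,None,fx=4,fy=4,interpolation=2)*2)
E
```

```text
above cassette t 4.66 tcp [ 656.  -237.4  104.8] w 94.0 F [ 0.4  0.3 -1. ]
down t 5.47 tcp [ 656.3 -236.4   24.2] w 94.0 F [-0.   0.6  0.3]
grasped t 6.62 tcp [ 656.2 -236.3   24.5] w 18.8 F [ 1.  -1.   0.9]
up t 7.44 tcp [ 655.7 -236.   103.6] w 19.0 F [ 0.3  0.1 -0.9]
```

View pics/p1_sidez.png

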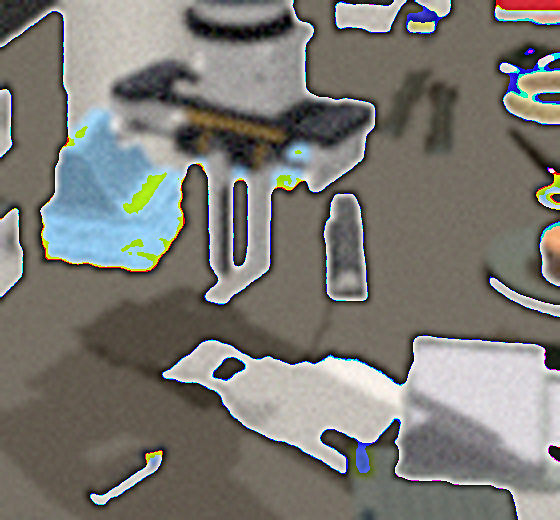

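Gripper is at 19 mm, so the cassette is held (the brightening overflowed in that picture; I'll scale properly). Checking the hold first.

```bash
cat > zoom.py <<'E'
import cv2,sys,numpy as np
def zoom(tag,boxes,out):
    o=[]
    for n,(l,t,r,b) in boxes.items():
        a=cv2.imread(f"pics/{tag}_{n}.png")[t:b,l:r]; s=min(395/(r-l),400/(b-t)); a=cv2.convertScaleAbs(cv2.resize(a,None,fx=s,fy=s,interpolation=2),alpha=1.9)
        k=np.zeros((400,398,3),np.uint8); k[:a.shape[0],:a.shape[1]]=a[:400,:398]; o.append(k)
    cv2.imwrite(out,np.hstack(o))
E
python3 -c "
from zoom import *
zoom('p1',{'top':(310,130,390,210),'side':(260,130,320,190)},'pics/p1z.png')"
```

```text
(no output)
```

View pics/p1z.png

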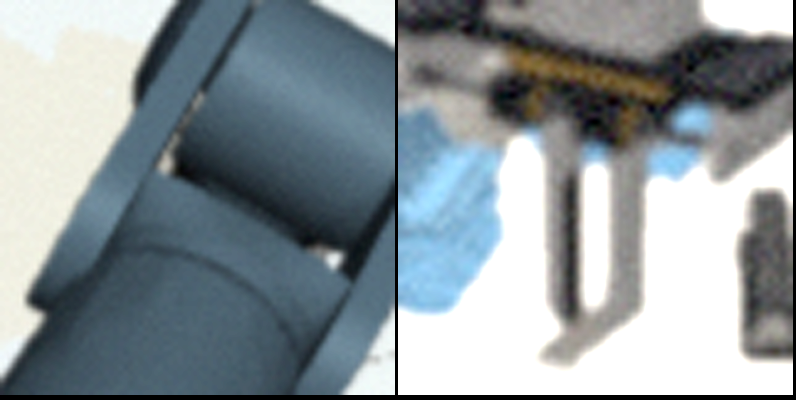

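Cassette is between the fingertips, level. Place it.

```bash
python3 - <<'E'
from job import *
put("cassette"); manip.move_to([640,20,200],rot(0,1)); snap("p2"); st("")
from zoom import *
zoom('p2',{'top':(112,225,198,300),'side':(250,305,362,417)},'pics/p2z.png')
E
```

```text
over bay t 9.57 tcp [470.  295.5 113.7] w 19.1 F [-0.5 -0.6 -0.5]
at place t 10.79 tcp [469.2 296.   33.4] w 19.3 F [-0.1 -0.5 -0.4]
open t 12.01 tcp [469.3 296.   33.6] w 94.1 F [ 0.3 -0.2  1. ]
clear t 12.82 tcp [468.8 295.8 112.9] w 94.2 F [0.  0.1 0.1]
 t 14.19 tcp [639.3  21.5 199.4] w 94.2 F [ 0.8  0.5 -0.7]
```

View pics/p2z.png

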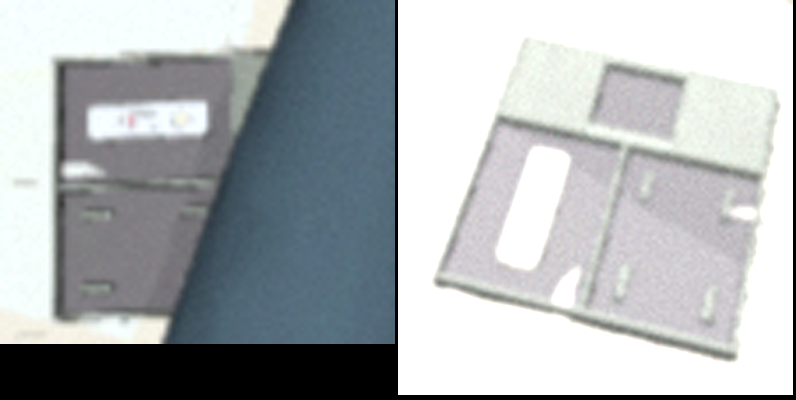

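Cassette centred and lined up in the plain bay (top zoom: about (148,119), bay centre about (147,122)). Next, the tube and dropper.

```bash
python3 - <<'E'
from job import *
pick("tube"); snap("p3")
w=float(manip.read_grip_width())*94
if 9<w<17:
    put("tube"); manip.move_to([640,20,200],rot(0,1)); snap("p4"); st("")
from zoom import *
zoom('p4',{'top':(112,225,198,300),'side':(250,305,362,417)},'pics/p4z.png')
E
```

```text
above tube t 14.82 tcp [679.7 -83.  107. ] w 93.9 F [0.4 0.3 0.7]
down t 15.64 tcp [680.3 -84.   27.4] w 93.6 F [-0.5  0.3  0.1]
grasped t 16.86 tcp [679.5 -83.9  26.5] w 12.6 F [ 0.7 -0.4  0.2]
up t 17.68 tcp [678.9 -83.7 105.6] w 12.7 F [-0.2  0.2 -0.5]
over bay t 19.49 tcp [397.5 290.6 113.9] w 13.0 F [-0.   0.1 -1. ]
at place t 20.71 tcp [396.4 290.9  33.4] w 12.8 F [-0.1  0.  -0.2]
open t 22.0 tcp [396.5 291.   33.6] w 93.9 F [ 0.6 -0.1 -0.3]
clear t 22.82 tcp [396.  290.7 112.9] w 93.8 F [0.3 0.2 0.2]
 t 24.32 tcp [639.3  21.4 199.6] w 94.0 F [-0.5 -0.9 -0.3]
```

View pics/p4z.png

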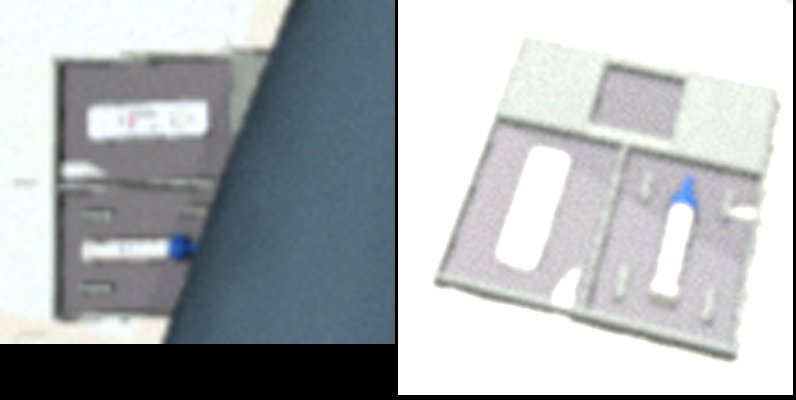

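Tube lies between the ribs. Now the dropper.

```bash
python3 - <<'E'
from job import *
Q["dropper"][:2]=[666,231.3]; pickle.dump(Q,open("q.pkl","wb"))
pick("dropper"); snap("p5")
from zoom import *
zoom('p5',{'top':(112,125,198,300),'side':(170,210,290,330)},'pics/p5z.png')
E
```

```text
above dropper t 25.23 tcp [666.5 230.5 115.8] w 94.0 F [-0.  -0.7  0.4]
down t 26.05 tcp [666.7 231.3  35.8] w 94.4 F [-0.   0.5 -0.4]
grasped t 27.18 tcp [666.  231.3  35. ] w 19.7 F [-0.  -0.2 -0.1]
up t 28.0 tcp [665.4 231.2 114.1] w 19.7 F [-0.3  0.4 -0.6]
```

View pics/p5z.png

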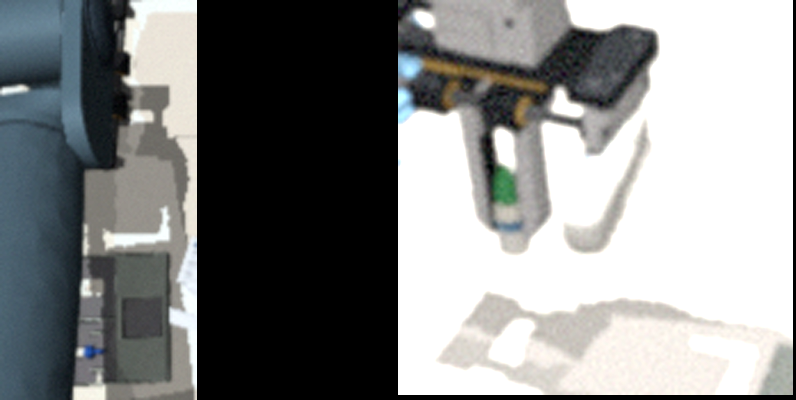

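Dropper is upright in the grip. Place it.

```bash
sed -i 's/(13,16,/(13,16.3,/' job.py; python3 - <<'E'
from job import *
put("dropper"); manip.move_to([560,-200,220],rot(0,1)); snap("p6"); st("")
from zoom import *
zoom('p6',{'top':(112,225,198,300),'side':(250,285,362,417)},'pics/p6z.png')
E
```

```text
over bay t 29.01 tcp [439.8 213.3 118.9] w 19.7 F [ 0.3  0.1 -0.2]
at place t 30.23 tcp [438.4 213.2  38.1] w 19.4 F [ 0.5 -0.2  0.1]
open t 31.43 tcp [438.6 213.2  38.3] w 93.9 F [ 0.3 -0.2 -0.5]
clear t 32.25 tcp [438.  213.1 117.6] w 94.0 F [-0.6  0.4 -0.7]
 t 33.98 tcp [ 560.  -198.8  219.6] w 93.9 F [-0.4 -0.3  0.9]
```

View pics/p6z.png

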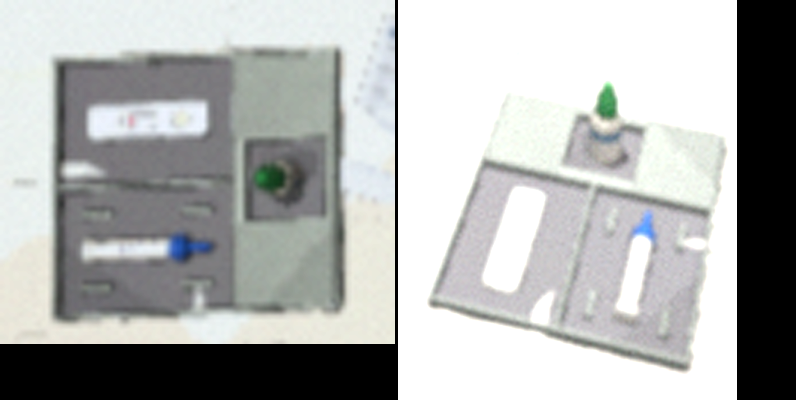

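Test kit is complete and centred, with the dropper standing in the well. Next, the thermometer.

```bash
sed -i 's/(10,13.2,"check_tray",32,9)/(10,13.4,"check_tray",32,9)/' job.py; python3 - <<'E'
from job import *
pick("thermometer"); snap("p7")
from zoom import *
zoom('p7',{'top':(190,110,270,190),'side':(180,170,300,290)},'pics/p7z.png')
E
```

```text
above thermometer t 35.25 tcp [682.4  94.9 112.7] w 94.0 F [ 0.3  0.1 -0. ]
down t 36.07 tcp [682.7  95.9  32.8] w 93.8 F [0.1 0.1 0.7]
grasped t 37.07 tcp [681.9  96.   31.9] w 29.5 F [-0.4  0.   0.4]
up t 37.88 tcp [681.3  96.  111.1] w 29.8 F [-1.1 -0.1 -0.8]
```

View pics/p7z.png

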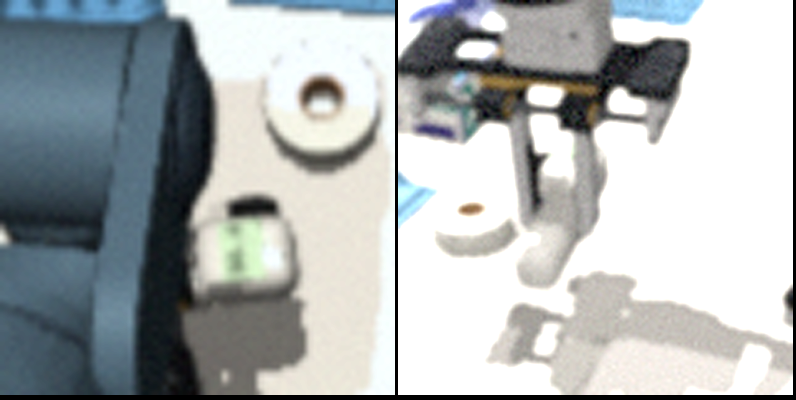

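Held level at 29.8 mm, 80 mm up and clear of the label roll. Place it.

```bash
python3 - <<'E'
from job import *
put("thermometer"); manip.move_to([560,120,220],rot(0,1)); snap("p8"); st("")
from zoom import *
zoom('p8',{'top':(300,220,400,312),'side':(315,170,405,245)},'pics/p8z.png')
E
```

```text
over bay t 39.45 tcp [ 471.8 -237.9  115.5] w 29.7 F [ 0.4  1.5 -1. ]
at place t 40.67 tcp [ 471.1 -238.3   35.2] w 29.7 F [-0.  -0.6 -0.7]
open t 41.75 tcp [ 471.2 -238.3   35.4] w 94.0 F [-0.3  0.9 -0.4]
clear t 42.57 tcp [ 470.7 -238.   114.7] w 93.9 F [-0.7  0.3  0.1]
 t 44.09 tcp [559.9 119.  219.4] w 93.7 F [-0.5 -0.2 -0.2]
```

View pics/p8z.png

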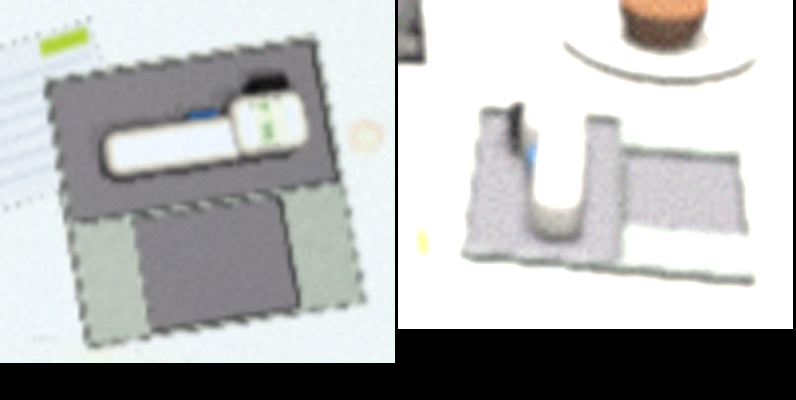

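Thermometer lies flat in the large bay, about centred and within about 2° of the tray direction. Now the oximeter.

```bash
python3 - <<'E'
from job import *
pick("oximeter"); snap("p9")
w=float(manip.read_grip_width())*94
if 28<w<37:
    put("oximeter"); manip.move_to([560,120,220],rot(0,1)); snap("p10"); st("")
from zoom import *
zoom('p10',{'top':(300,220,400,312),'side':(315,170,405,245)},'pics/p10z.png')
E
```

```text
above oximeter t 44.77 tcp [523.3   7.8 113.1] w 94.3 F [0.  0.5 0.9]
down t 45.59 tcp [523.1   8.   32.8] w 93.9 F [ 0.1 -1.1 -0. ]
grasped t 46.56 tcp [522.2   7.9  32. ] w 32.8 F [-0.9  0.3 -0.1]
up t 47.38 tcp [521.6   8.  111.2] w 32.7 F [ 0.5  0.5 -1.1]
over bay t 48.62 tcp [ 393.4 -261.5  115. ] w 33.0 F [-0.3  0.  -0. ]
at place t 49.84 tcp [ 393.1 -261.9   34.9] w 32.8 F [ 1.3 -0.6 -0.3]
open t 50.88 tcp [ 393.2 -262.    35.2] w 94.2 F [-0.5  0.1 -0.3]
clear t 51.7 tcp [ 392.8 -261.6  114.5] w 94.4 F [ 0.7  0.9 -0.5]
 t 53.38 tcp [559.9 119.  219.6] w 94.4 F [-0.1  0.7 -0. ]
```

View pics/p10z.png

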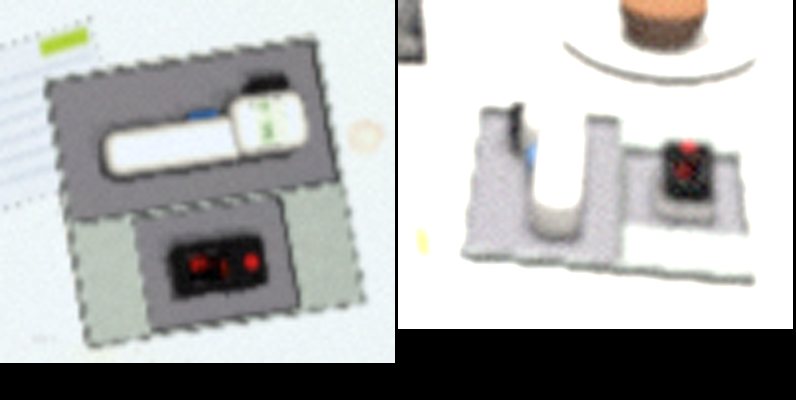

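All five are in. I have time left, so I'll measure the alignment and check the items that must not move.

```bash
cat > meas.py <<'E'
from job import *
from fit import *
def measure(tag):
    cs=[manip.camera("top") for _ in range(10)]; c=cs[0]; f=np.mean([k["frame"].astype(np.float32) for k in cs],0); c["frame"]=f; 
    pickle.dump({"top":c},open(f"{tag}.pkl","wb"))
    g=f.mean(2); Ri=c["R"].T
    def back(uv,z):
        d=np.stack([(uv[:,0]-c["cx"])/c["fx"],(uv[:,1]-c["cy"])/c["fy"],np.ones(len(uv))],1)@c["R"]; o=-Ri@c["t"]; return o+d*((z-o[2])/d[:,2])[:,None]
    def obj(n,bx,cond,z,tray):
        l,t,r,b=bx; S=6; sub=cv2.resize(f[t:b,l:r],None,fx=S,fy=S,interpolation=cv2.INTER_CUBIC); m=cond(sub).astype(np.uint8)
        m=cv2.morphologyEx(m,cv2.MORPH_CLOSE,np.ones((9,9)))
        cn=max(cv2.findContours(m,0,1)[0],key=cv2.contourArea)[:,0].astype(float); W=back((cn+.5)/S-.5+[l,t],z)[:,:2].astype(np.float32)
        q=Q[tray]; ca,sa=np.cos(q[2]),np.sin(q[2]); L=(W-q[:2])@np.array([[ca,-sa],[sa,ca]]); (cx,cy),(w,h),a=cv2.minAreaRect(L.astype(np.float32))
        print(n,"tray xy",round(cx,1),round(cy,1),"size",round(w,1),round(h,1),"ang",round((a+45)%90-45,1))
    for nm,bx,tr in(("check",(305,225,396,310),"check_tray"),("test",(117,230,192,298),"test_tray")):
        pass
    obj("cassette",(128,240,162,262),lambda s:s.mean(2)>1.35*np.median(g[240:262,128:162]),9,"test_tray")
    obj("thermo handle",(322,240,359,268),lambda s:s.mean(2)>1.7*np.median(g[240:250,318:340]),30,"check_tray")
    obj("thermo",(322,236,381,268),lambda s:s.mean(2)>1.7*np.median(g[240:250,318:340]),30,"check_tray")
    obj("oximeter",(338,272,373,300),lambda s:s.mean(2)<0.6*np.median(g[240:250,318:340]),33,"check_tray")
    # tray edges: dark region of check tray (floor) large bay + others vs fitted yaw
if __name__=="__main__":
    measure("m1")
    C=pickle.load(open("m1.pkl","rb")); Cs=C
    cv2.imwrite("pics/m1.png",np.hstack([view(C,"top","check_tray",Q["check_tray"],4),view(C,"top","test_tray",Q["test_tray"],4)]))
    a=pickle.load(open("c.pkl","rb"))["top"]["frame"]; b=C["top"]["frame"]
    d=np.abs(a-b).max(2)
    for n,(l,t,r,bb) in dict(timer=(240,268,282,306),roll=(240,115,270,148),stapler=(395,182,455,213)).items(): print(n,"max diff",round(d[t:bb,l:r].max(),1),"mean",round(d[t:bb,l:r].mean(),2))
E
python3 meas.py
```

```text
Traceback (most recent call last):
  File "meas.py", line 23, in <module>
    measure("m1")
    ~~~~~~~^^^^^^
  File "meas.py", line 17, in measure
    obj("cassette",(128,240,162,262),lambda s:s.mean(2)>1.35*np.median(g[240:262,128:162]),9,"test_tray")
    ~~~^^^^^^^^^^^^^^^^^^^^^^^^^^^^^^^^^^^^^^^^^^^^^^^^^^^^^^^^^^^^^^^^^^^^^^^^^^^^^^^^^^^^^^^^^^^^^^^^^^
  File "meas.py", line 12, in obj
    cn=max(cv2.findContours(m,0,1)[0],key=cv2.contourArea)[:,0].astype(float); W=back((cn+.5)/S-.5+[l,t],z)[:,:2].astype(np.float32)
       ~~~^^^^^^^^^^^^^^^^^^^^^^^^^^^^^^^^^^^^^^^^^^^^^^^^
ValueError: max() iterable argument is empty
```

```bash
python3 - <<'E'
from job import *
manip.goto_joints([-1.524,0.245,1.558,0,1.339,-0.174]); st("home")
E
python3 meas.py
```

```text
home t 56.91 tcp [ 143.2 -633.8  227.4] w 93.9 F [-0.4 -0.3 -0.1]
cassette tray xy 37.0 29.4 size 69.7 21.2 ang -0.0
thermo handle tray xy 32.4 18.3 size 80.1 20.3 ang -1.2
thermo tray xy 32.4 18.4 size 79.8 20.3 ang -1.2
oximeter tray xy -48.2 4.3 size 38.1 66.0 ang 0.5
timer max diff 4.2 mean 1.01
roll max diff 2.2 mean 1.03
stapler max diff 2.2 mean 0.92
```

View pics/m1.png

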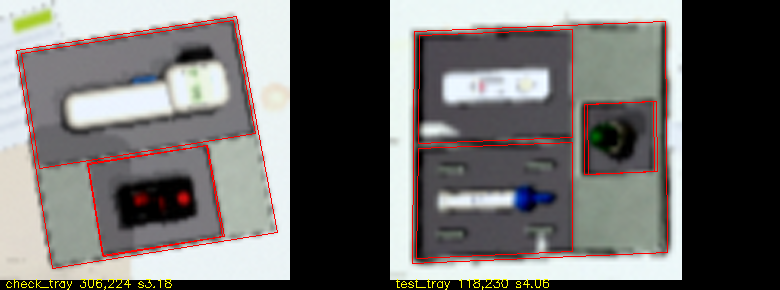

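Angles are within about 1.2°, positions within a few mm, and the timer, roll and stapler have not moved. Handing in.

```bash
python3 - <<'E'
from station import manip
print(manip.hand_in(), manip.read_t())
E
```

```text
the job is handed in; nothing more can be done
the job is handed in; nothing more can be done
```

Both kits are made up and the job is handed in. I placed the cassette, tube, dropper, thermometer and oximeter in that order. The clock read about 57 s against the 128 s limit, with the arm home and the gripper empty.

- **Last top-camera measurements:**
  - The cassette is within about 0.5 mm and 0.1° of its bay.
  - The oximeter is about 4 mm off along the tray, partly blur or shadow in the picture, and within 0.5° of the tray direction.
  - The thermometer's handle is within 1.2° of the tray direction. I put it near the middle by its overall outline, so its grasp point sits about 7 mm and 9 mm off the bay centre.
- **Checked by eye only:** the tube lies between the ribs and the dropper stands in its well.
- **Left alone:** the timer, label roll and stapler look the same as in the first pictures.
- **Short drop:** the fully open fingers are wider than the two 70 mm bays. I let the cassette go about 6 mm and the tube about 4 mm above the floor so the fingers would clear the rim. Both landed flat and centred.
- **Disagreements:**
  - The side camera read about 1.7 pixels off the top camera, so I took nearly all positions from the top one.
  - My first final-measurement run failed because the arm blocked the view. It worked after I moved the arm away.

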